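# Tighten the clamp nut deep in the display-post foot

## Robot

A 6-joint arm with a two-finger parallel gripper is mounted at the origin on a cart in front of the work surface, level with it; the furniture and walls round the work are solid. World frame = base frame: x ahead of the robot, y to its left, z up, the work surface at z = 0. Lengths are in m, angles in rad, forces in N, time in s.
With the tool pointing down it reaches from about 0.35 to 0.925 m from the base axis. Payload 6.4 kg.
Tool frame: the origin (TCP) lies midway between the tips of the shut fingers; the grasp point (between the pads) lies 19 mm behind it; z points along the fingers, y is the line along which they close (so a half turn about z gives the same grasp; the last joint's range is limited). The gripper opens to 94 mm and grips with 3 to 60 N. Pads are 16 mm wide; open, the fingers measure 119 mm over their backs; the gripper's body (75 mm by 177 mm) begins 78 mm behind the grasp point.
Start: joints at [-1.371, 0.245, 1.558, -0, 1.339, -0.174], TCP at [0.237, -0.605, 0.205] pointing down, gripper open.
Joint ranges: [-3.13, 3.13], [-1.02, 2.26], [0.13, 2.54], [-0.95, 4.09], [0.21, 2.88], [-2.74, 2.74]. Speed limits (rad/s): [2.57, 2.57, 3.14, 3.14, 3.14, 3.14].

## Interface

Orientations are given as a unit quaternion [w, x, y, z].
In Python, from bench import manip gives the robot as it stands.
- The arm moves only by the shell command python3 -m crank 'ROWS' [OPENING] [FORCE]. ROWS is a JSON object of lists of equal length, an entry for each row: "dp": the shift along the tool's x, y, z in units of 40 mm (1.0 is 40 mm), a list of three; "twist": the turn about the tool's z in units of 6 degrees (1.0 is 6 degrees). A call has 1 to 12 rows; each row shifts and turns the commanded pose from where the row before left it, along the tool's axes as they then stand; what a row does not reach is not made up. A row lasts 1/8 s, in which the tool goes at most 62.5 mm and 10.7 degrees, less where a joint would pass 70% of its speed; a pose out of reach is approached as far as the arm can. A call is refused whole if a number of a shift passes 1 or a number of a turn 1, either way. A call with a gripper value outside its range is refused whole. OPENING is the finger opening in mm, from 0 to 94, set as the call begins (- or left out, the last holds). The fingers move at their own pace and stop on an object; FORCE is the grip in N (left out, the last holds). Time passes only in rows, so rows that do not move let the fingers close. It gives the time, the measured TCP pose, the force, the opening and the grip force at its end, in the units of the state.
- manip.get_state(): the state, without advancing time (a new reading comes with each control period).
- manip.read_camera(name): name is "scene" or "top"; returns a dict with "color" (384x512x3 uint8, blue, green, red), "fx", "fy", "cx", "cy" (pixels), "camera_from_world" (4x4, takes a point from world to camera coordinates). Camera axes: x right, y up, looking along -z (the intrinsics and any distortion apply to the point x, -y, -z); pixel columns grow to the right and rows downward; lengths in m; the calibration is good to about 2 mm. A picture is of the moment at which its call begins. There is no depth.
- manip.job_done(): hands the job in; it is judged then, once.
The state is a dict: "clock": time; "joint_positions": joint angles; "joint_vel": joint speeds; "effort": joint torques, N m; "position": TCP position; "eef_rot": TCP orientation; "force": force on the tool from outside, world axes, zero at the start; "moment": the same for the moment, N m; "finger_gap": finger opening in m; "grip_force": force on a finger pad.
Only numpy, scipy, OpenCV 4.12 (cv2) and the standard library are available. Lean on these libraries where they do the work, as an engineer would, in place of code of your own. Each camera call takes 0.05 s, during which the arm holds its last target. There are 200 camera calls.

## Task

Tighten the clamp nut at the bottom of the deep tube of the display-post foot: fit the long socket key onto it and turn it clockwise, seen from above, until it comes up against its stop. Then stand the long key back upright in the empty well of the rack and let go. Leave the short key and the other things on the table where they are.

Things in the scene. Friction and masses are not known exactly. Their poses are not given: they have to be found in the camera images.
- post_foot: Foot for a display post, fixed to the table: dark round base 150 mm dia and 12 mm thick, with an upright aluminium tube 82 mm outside dia and a bore 60 mm dia, braced by four low ribs. The tube's mouth is 110 mm above the table; the bore's floor is 12 mm above the table. Origin: centre of the underside; z up, along the bore.
- tube_mouth (a point): Centre of the mouth of the foot's bore, 110 mm above the table.
- nut_top (a point): Centre of the clamp nut's top, on the bore's axis, 30 mm above the table, 80 below the mouth. Square nut, 28 mm across flats, 18 high: round flange 48 dia x 4 on the bore's floor, 10 mm of square, then a 4 mm cone, 28 to 19 dia. The point turns with the nut: its x and y are normal to the flats (quarter turns are alike), z up.
- clamp_nut (a joint): Turn of the clamp nut (rad): grows as it is turned clockwise seen from above (tightening). It starts slack, between 0.5 and 0.95, and is tight against a hard stop at 1.70. It turns stiffly (about 0.2 N m) and stays where it is left.
- long_key: Long socket key: loose T-shaped steel tool, 172 mm tall, 0.25 to 0.45 kg, upright in one rack well. Origin: centre of the socket's lower rim; z up to the handle; x along the handle bar. Socket 51 mm dia over corners, 32 mm high, with a square recess 31 wide, 20 deep, flats normal to x and y. Fully on the nut, its rim is 16 mm above the table, play about 0.1 rad. Shaft 22 mm dia.
- long_key_grip (a point): Middle of the long key's handle, 157 mm above its origin: a flat upright bar 90 mm long (key x), 14 mm thick (key y), 30 mm tall. Grip it across its thickness from above. Below it is a collar 30 mm dia x 10 mm.
- short_key: The short socket key, the same but only 95 mm tall, standing in the other well: too short to reach the nut, as its handle is wider than the bore. Origin: centre of the socket's lower rim.
- key_rack: Wooden block, fixed to the table, 80 mm (x) x 190 mm (y) x 50 mm tall, with two round wells in its top, 59 mm dia and 40 mm deep, at y +55 and -55 mm from the middle. Origin: centre of the underside, z up. Keep clear of the fixed round display riser behind the work: its board lies 245 to 280 mm above the table, its front edge at x = 570 mm.
- well_a (a point): Centre of the floor of the rack's well at its +y end, 10 mm above the table.
- well_b (a point): Centre of the floor of the rack's well at its -y end, 10 mm above the table.
- sweet_jar: Bystander: clear jar of sweets with a red cap, 70 dia x 90 mm, loose. Origin: centre of its underside.
- tin: Bystander: closed red tin, 62x94x24 mm, loose. Origin: centre of its underside.
- pink_reel: Bystander: reel of pink ribbon lying flat, 74x87x26 mm, loose. Origin: centre of its underside.
- tape: Bystander: roll of tape lying flat, 73 dia x 18 mm, loose. Origin: centre of its underside.

How it is judged:
By the outcome, as a careful person would: the job done as asked, in the order asked, and still so for the second after the job is handed in, with the robot touching nothing.
It also fails if it takes over 64 s, if anything falls off the work surface, if the arm or the gripper's body presses on something with over 40 N, if the wrist force passes 120 N, or if a joint passes its speed limit or range.

## Working session

There is one attempt and no reset: what is moved stays moved. The work goes in short steps, Python scripts to look and compute and a shell command to move; the robot and the scene stay as the last step left them, time stands still between calls to the robot, and variables do not carry over. Pictures are saved under pics/ and viewed, at most 10 in all, crops included, and the job is handed in when it is done.

```bash
mkdir -p pics; ls; python3 - <<'E'
from bench import manip
import cv2,numpy as np
s=manip.get_state(); print({k:np.round(v,3).tolist() for k,v in s.items()})
for n in("scene","top"):
    c=manip.read_camera(n); cv2.imwrite(f"pics/{n}0.png",c["color"])
    print(n,{k:(np.round(v,4).tolist()) for k,v in c.items() if k!="color"})
    np.save(f"{n}.npy",c["color"])
E
```

```text
pics
{'clock': 0.0, 'joint_positions': [-1.371, 0.246, 1.559, 0.0, 1.339, -0.174], 'joint_vel': [-0.001, -0.001, -0.001, -0.0, -0.001, 0.001], 'effort': [-0.0, -41.583, -31.46, 0.068, 0.033, -0.0], 'position': [0.237, -0.605, 0.204], 'eef_rot': [-0.001, 0.983, 0.186, -0.0], 'force': [-0.095, -0.223, 0.026], 'moment': [-0.002, 0.02, 0.025], 'grip_force': 0.0, 'finger_gap': 0.094}
scene {'fx': 494.1161, 'fy': 494.1161, 'cx': 254.0653, 'cy': 192.0025, 'camera_from_world': [[0.7992, -0.6009, 0.0173, -0.4228], [0.3302, 0.463, 0.8226, -0.2038], [-0.5023, -0.6516, 0.5684, -1.3509], [0.0, 0.0, 0.0, 1.0]]}
top {'fx': 481.1281, 'fy': 481.1281, 'cx': 248.103, 'cy': 189.204, 'camera_from_world': [[0.0113, -0.9999, 0.0017, -0.0709], [0.9741, 0.0114, 0.2256, -0.5045], [-0.2256, -0.0009, 0.9742, -1.3578], [0.0, 0.0, 0.0, 1.0]]}
```

View pics/scene0.png

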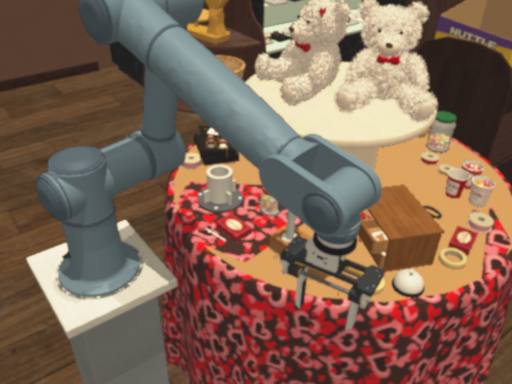

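View pics/top0.png

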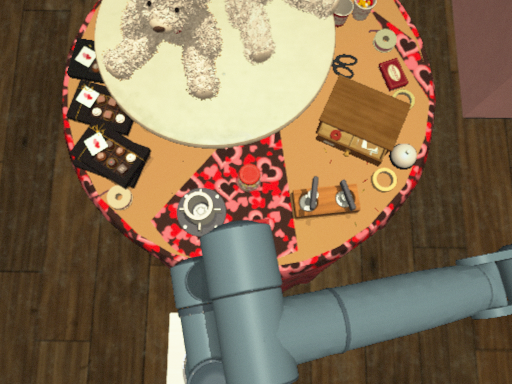

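Top view: the foot is at about (202,208). The rack is at (326,200), with two key handles near (314,190) and (347,192). I'll enlarge that area.

```bash
cat > h.py <<'E'
import numpy as np,cv2
from bench import manip
def cam(n):
    return manip.read_camera(n)
def ray(c,u,v,z):
    T=np.array(c["camera_from_world"]);R,t=T[:3,:3],T[:3,3]
    o=-R.T@t
    d=R.T@np.array([(u-c["cx"])/c["fx"],-(v-c["cy"])/c["fy"],-1])
    return o+d*(z-o[2])/d[2]
def proj(c,p):
    q=np.array(c["camera_from_world"])@np.r_[p,1]
    return c["cx"]+c["fx"]*q[0]/-q[2], c["cy"]-c["fy"]*q[1]/-q[2]
E
python3 - <<'E'
from h import *
im=np.load("top.npy")
cv2.imwrite("pics/crop1.png",cv2.resize(im[165:235,280:370],None,fx=8,fy=8,interpolation=cv2.INTER_CUBIC))
cv2.imwrite("pics/crop2.png",cv2.resize(im[170:245,165:240],None,fx=8,fy=8,interpolation=cv2.INTER_CUBIC))
E
```

```text
(no output)
```

View pics/crop1.png

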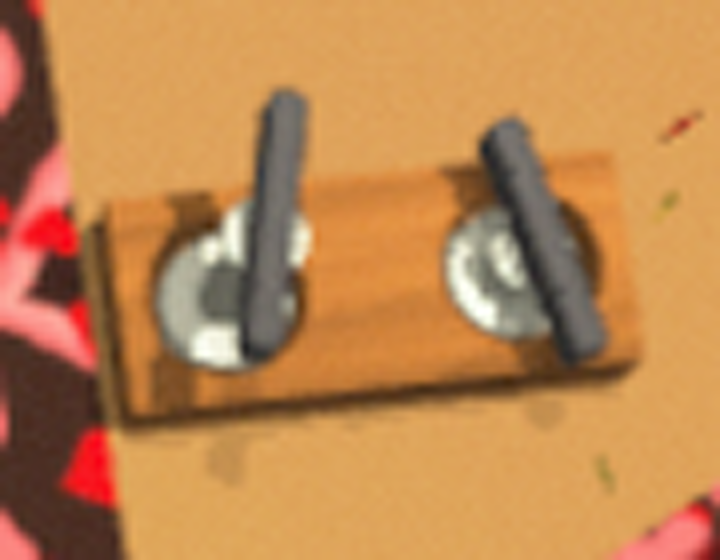

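View pics/crop2.png

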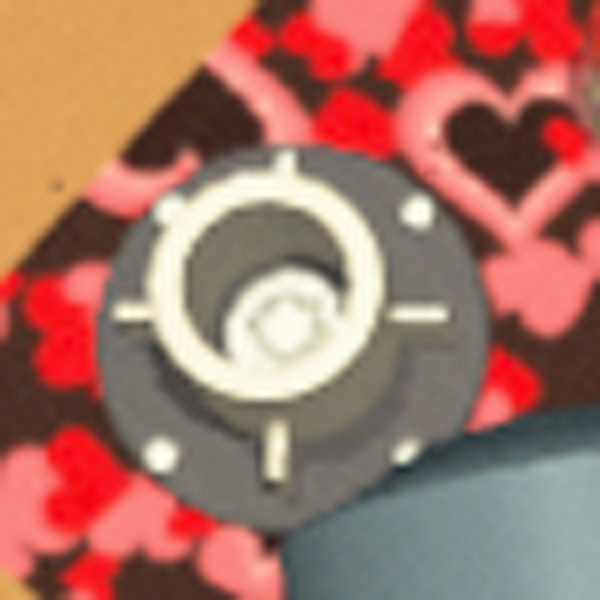

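Reading the crops: the left (+y) key's handle runs from crop (287,100) to (258,348) and leans further out, so it is the tall one, in well_a. The tube mouth is at crop2 (266,285) and the nut at about (287,322). Next I'll turn these into positions with checks.

```bash
python3 - <<'E'
from h import *
c=cam("top"); im=c["color"]
T=np.array(c["camera_from_world"]);print("cam",(-T[:3,:3].T@T[:3,3]).round(3))
# handles: dark grey
hsv=cv2.cvtColor(im,cv2.COLOR_BGR2HSV)
m=((hsv[...,1]<60)&(hsv[...,2]<125)&(hsv[...,2]>50)).astype(np.uint8)
m[:, :282]=0;m[:,372:]=0;m[:165]=0;m[228:]=0
n,l,st,ce=cv2.connectedComponentsWithStats(m)
for i in range(1,n):
    if st[i,4]<30: continue
    p=np.argwhere(l==i)[:,::-1].astype(np.float32)
    r=cv2.minAreaRect(p);b=cv2.boxPoints(r);print("handle",st[i],np.round(r[0],2),np.round(r[1],1),round(r[2],1))
f=lambda x,y,ox,oy:(ox+(x+.5)/8-.5,oy+(y+.5)/8-.5)
for nm,a,b,zs in(("left",(288,91),(258,360),(.182,.105)),("right",(503,120),(585,358),(.182,.105))):
    for z in zs:
        A=ray(c,*f(*a,280,165),z);B=ray(c,*f(*b,280,165),z);d=A-B
        print(nm,z,"mid",((A+B)/2).round(4),"len",np.linalg.norm(d).round(4),"yaw",np.degrees(np.arctan2(d[1],d[0])).round(1))
# foot: base ring/rim
for nm,pts,z in(("rim outer",[(148,285),(386,285),(266,168),(266,402)],.11),("base",[(97,340),(490,340)],.012),("nut",[(287,322)],.03),("flange",[(287,322)],.016),("rackcorn",[],.05)):
    print(nm,[ray(c,*f(*p,165,170),z).round(4).tolist() for p in pts])
print("rack top corners",[ray(c,*f(*p,280,165),.05).round(4).tolist() for p in[(105,203),(612,152),(638,362),(128,415)]])
# white circles fit of rim
g=cv2.cvtColor(im,cv2.COLOR_BGR2GRAY)
w=((hsv[...,1]<75)&(hsv[...,2]>200)).astype(np.uint8);w[:, :170]=0;w[:,236:]=0;w[:178]=0;w[232:]=0
n,l,st,ce=cv2.connectedComponentsWithStats(w)
i=1+np.argmax(st[1:,4]);cn=cv2.findContours((l==i).astype(np.uint8),cv2.RETR_EXTERNAL,cv2.CHAIN_APPROX_NONE)[0][0]
P=np.array([ray(c,*q[0],.11) for q in cn]);(x,y),r=cv2.minEnclosingCircle(P[:,:2].astype(np.float32));print("rim",x,y,r,st[i])
crop=im[195:226,185:215];cv2.imwrite("pics/nut.png",cv2.resize(crop,None,fx=16,fy=16,interpolation=cv2.INTER_CUBIC))
E
```

```text
cam [ 0.186 -0.066  1.437]
handle [305 177  13  33 195] [310.89 192.82] [10.3 32.4] 5.0
handle [340 180  15  30 178] [344.91 195.53] [30.3 11.7] 68.2
left 0.182 mid [ 0.4692 -0.2406  0.182 ] len 0.093 yaw -7.3
left 0.105 mid [ 0.4866 -0.2513  0.105 ] len 0.0987 yaw -7.3
right 0.182 mid [ 0.4656 -0.3309  0.182 ] len 0.0847 yaw 16.8
right 0.105 mid [ 0.4827 -0.3471  0.105 ] len 0.0899 yaw 16.8
rim outer [[0.445, 0.117, 0.11], [0.446, 0.0335, 0.11], [0.4876, 0.0771, 0.11], [0.404, 0.0742, 0.11]]
base [[0.4429, 0.1488, 0.012], [0.4446, 0.0012, 0.012]]
nut [[0.4472, 0.0759, 0.03]]
flange [[0.4498, 0.0773, 0.016]]
rackcorn []
rack top corners [[0.5064, -0.1969, 0.05], [0.528, -0.3852, 0.05], [0.4489, -0.3916, 0.05], [0.4271, -0.2046, 0.05]]
rim 0.44798702001571655 0.08117739111185074 0.046225253492593765 [180 189  33  31 448]
```

View pics/nut.png

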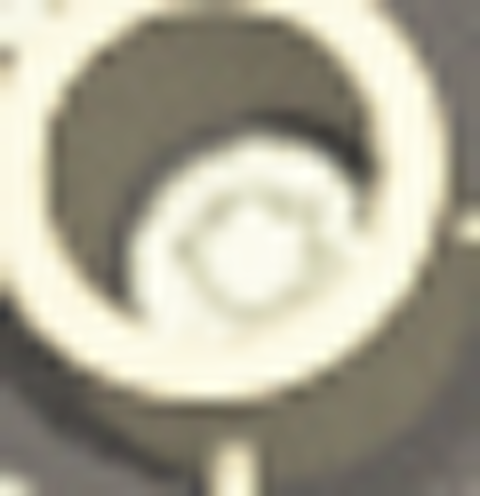

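The left handle comes out at 93 mm long at z=0.182, so it is the long key (nominal 90). The right one gives 90 mm at z=0.105, so it is the short key. The rack measures 79 x 190 mm with a yaw of about 6.5°, and well_a at (0.471,-0.240) agrees with the handle. The nut crop shows a blurred diamond at about (250,250), too coarse to give its angle directly. Now I'll move above the key and estimate the nut angle.

```bash
python3 - <<'E'
from h import *
fr=[cam("top") for _ in range(6)];c=fr[0];im=np.mean([f["color"].astype(float) for f in fr],0).mean(2).astype(np.float32)
for cx,cy in((.4455,.0755),(.447,.0758)):
  for z,rs in((.026,(8,10,12,14,16,18,20)),):
    a=np.arange(0,2*np.pi,np.pi/36)
    for r in rs:
        uv=np.array([proj(c,[cx+r/1e3*np.cos(t),cy+r/1e3*np.sin(t),z]) for t in a],np.float32)
        v=cv2.remap(im,uv[:,0],uv[:,1],cv2.INTER_CUBIC).ravel()
        h=np.sum(v*np.exp(-4j*a))/36
        print(r,"amp",abs(h).round(1),"max at",(-np.degrees(np.angle(h))/4*-1).round(1)," mean",v.mean().round(0))
E
python3 -m crank '{"dp":[[0.5,-0.36,0],[0.8,-0.58,0],[0.8,-0.58,0],[0.8,-0.58,0],[0.8,-0.58,0],[0.8,-0.58,0],[0.8,-0.58,0],[0.8,-0.58,0],[0.8,-0.58,0],[0.8,-0.58,0],[0.74,-0.54,0],[0.3,-0.24,0]],"twist":[0,0,0,0,0,0,0,0,0,0,0,0]}' 50 20
```

```text
8 amp 2.1 max at -8.7  mean 233.0
10 amp 2.2 max at -10.3  mean 214.0
12 amp 2.2 max at -17.9  mean 210.0
14 amp 5.2 max at -31.9  mean 223.0
16 amp 4.5 max at -34.8  mean 236.0
18 amp 1.4 max at 24.0  mean 241.0
20 amp 7.8 max at 12.5  mean 233.0
8 amp 4.7 max at -11.1  mean 232.0
10 amp 4.0 max at -4.2  mean 214.0
12 amp 1.4 max at -10.5  mean 210.0
14 amp 4.4 max at -37.4  mean 224.0
16 amp 4.1 max at -39.9  mean 237.0
18 amp 2.1 max at 24.8  mean 237.0
20 amp 6.6 max at 11.4  mean 220.0
clock: 1.95
position: [0.4706, -0.2393, 0.2056]
eef_rot: [0.0, 0.982, 0.187, 0.0]
force: [-1.2, -0.7, 0.7]
finger_gap: 0.0499
grip_force: 0.0
```

```bash
python3 -m crank '{"dp":[[-0.04,0.02,0],[0,0,0],[0,0,0],[0,0,0],[0,0,0],[0,0,0.2],[0,0,0.3],[0,0,0.3],[0,0,0.3],[0,0,0.16],[0,0,0],[0,0,0]],"twist":[0.8,1,1,1,0.98,0,0,0,0,0,0,0]}'
python3 -m crank '{"dp":[[0,0,0],[0,0,0],[0,0,0],[0,0,0],[0,0,0],[0,0,0]],"twist":[0,0,0,0,0,0]}' 0 50
```

```text
clock: 3.45
position: [0.469, -0.2421, 0.1555]
eef_rot: [0.0, 0.998, -0.063, 0.0]
force: [0.0, 0.1, -0.1]
finger_gap: 0.0498
grip_force: 0.0
clock: 4.2
position: [0.4688, -0.2419, 0.1551]
eef_rot: [-0.0, 0.998, -0.063, 0.0]
force: [-0.2, 0.0, 0.9]
finger_gap: 0.0137
grip_force: 50.0
```

```bash
python3 -m crank '{"dp":[[0,0,-0.1],[0,0,-0.2],[0,0,-0.3],[0,0,-0.3],[0,0,-0.3],[0,0,-0.3],[0,0,-0.3],[0,0,-0.4],[0,0,-0.4],[0,0,-0.4],[0,0,-0.3],[0,0,0]],"twist":[0,0,0,0,0,0,0,-0.5,-1,-1,-1,-1]}'
python3 -m crank '{"dp":[[0,0,0],[0,0,0],[0,0,0],[0,0,0],[0,0,0],[0,0,0],[0,0,0],[0,0,0],[0,0,0],[0,0,0],[0,0,0],[0,0,0]],"twist":[-1,-1,-1,-1,-1,-1,-1,-1,-1,-1,0,0]}'
```

```text
clock: 5.7
position: [0.4692, -0.2423, 0.2889]
eef_rot: [0.001, 0.985, 0.173, 0.001]
force: [-0.2, 0.2, -3.7]
finger_gap: 0.0137
grip_force: 50.0
clock: 7.2
position: [0.4687, -0.2419, 0.2872]
eef_rot: [0.0, 0.768, 0.64, 0.0]
force: [-0.2, -0.4, -3.9]
finger_gap: 0.0137
grip_force: 50.0
```

```bash
python3 -m crank '{"dp":[[0.4,-0.1,0],[0.8,-0.2,0],[0.8,-0.2,0],[0.8,-0.2,0],[0.8,-0.2,0],[0.8,-0.2,0],[0.8,-0.2,0],[0.8,-0.2,0],[0.8,-0.2,0],[0.6,-0.17,0],[0.3,-0.08,0],[0,0,0]],"twist":[0,0,0,0,0,0,0,0,0,0,0,0]}'
python3 -m crank '{"dp":[[0,0,0],[0,0,0]],"twist":[0,0]}'
python3 - <<'E'
from h import *
a=cam("top")["color"];b=cam("scene")["color"]
b=cv2.resize(b[90:250,130:330],None,fx=4,fy=4,interpolation=cv2.INTER_CUBIC)
cv2.imwrite("pics/carry_scene.png",b[:600,:800])
E
```

```text
clock: 8.7
position: [0.4465, 0.0756, 0.2871]
eef_rot: [0.0, 0.767, 0.642, -0.0]
force: [-0.1, 0.8, -4.1]
finger_gap: 0.0136
grip_force: 50.0
clock: 8.95
position: [0.447, 0.0743, 0.287]
eef_rot: [0.0, 0.768, 0.641, -0.0]
force: [0.1, 0.2, -3.5]
finger_gap: 0.0135
grip_force: 50.0
```

View pics/carry_scene.png

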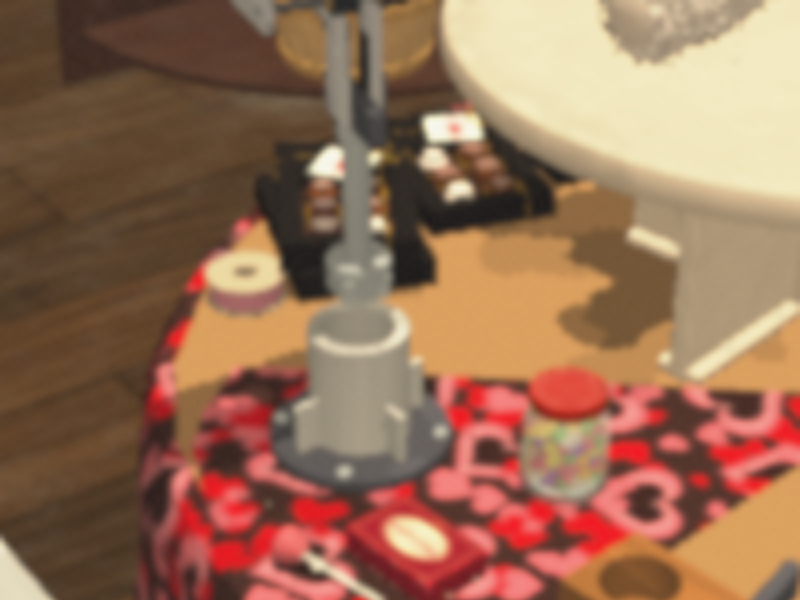

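The scene view shows the key upright over the foot. The socket (crop x 326–393) is centred on the tube (309–410). Now a numeric check across both views of the foot's axis and the key's.

```bash
python3 - <<'E'
from h import *
c=cam("scene")
f=lambda x,y:(130+(x+.5)/4-.5,90+(y+.5)/4-.5)
print("mouth centre",ray(c,*f(359.5,330),.11).round(4))
for n,ctr,r,z in(("mouth",(.4455,.0755),.041,.11),("socket rim",(.447,.0743),.0255,.142)):
    P=np.array([proj(c,[ctr[0]+r*np.cos(t),ctr[1]+r*np.sin(t),z]) for t in np.linspace(0,6.28,60)])
    P=(P-[130,90]+.5)*4-.5
    print(n,"pred crop box",P.min(0).round(0),P.max(0).round(0))
E
```

```text
mouth centre [0.4402 0.0657 0.11  ]
mouth pred crop box [306. 295.] [410. 351.]
socket rim pred crop box [327. 271.] [392. 305.]
```

```bash
python3 -m crank '{"dp":[[0,-0.05,0],[0,0,0.2],[0,0,0.2],[0,0,0.2],[0,0,0.2],[0,0,0.2],[0,0,0.18],[0,0,0]],"twist":[0,0,0,0,0,0,0,0]}'

```

```text
clock: 10.1
position: [0.4445, 0.0754, 0.2391]
eef_rot: [-0.0, 0.768, 0.641, -0.001]
force: [-0.2, 0.8, -4.4]
finger_gap: 0.0137
grip_force: 50.0
```

```bash
python3 -m crank '{"dp":[[0,0,0.2],[0,0,0.25],[0,0,0.25],[0,0,0.25],[0,0,0.25],[0,0,0.2],[0,0,0.1],[0,0,0]],"twist":[0,0,0,0,0,0,0,0]}'
python3 -m crank '{"dp":[[0,0,0.1],[0,0,0.1],[0,0,0],[0,0,0]],"twist":[0,0,0,0]}'
```

```text
clock: 11.1
position: [0.4448, 0.0754, 0.1796]
eef_rot: [-0.0, 0.768, 0.641, -0.0]
force: [-0.1, -0.1, -3.7]
finger_gap: 0.0139
grip_force: 50.0
clock: 11.6
position: [0.4449, 0.0754, 0.1719]
eef_rot: [0.0, 0.768, 0.641, 0.0]
force: [0.8, -0.4, -4.6]
finger_gap: 0.014
grip_force: 50.0
```

```bash
python3 -m crank '{"dp":[[0,0,0.05],[0,0,0.05],[0,0,0]],"twist":[0,0,0]}'
python3 -m crank '{"dp":[[0,0,0.04],[0,0,0]],"twist":[0,0]}'
```

```text
clock: 11.98
position: [0.446, 0.0754, 0.1708]
eef_rot: [0.001, 0.767, 0.641, 0.001]
force: [-3.3, 0.8, 10.0]
finger_gap: 0.014
grip_force: 50.0
clock: 12.22
position: [0.4466, 0.0754, 0.1706]
eef_rot: [0.001, 0.767, 0.641, 0.001]
force: [-4.3, 0.9, 17.0]
finger_gap: 0.0139
grip_force: 50.1
```

```bash
for i in 1 2; do python3 -m crank '{"dp":[[0,0,0],[0,0,0],[0,0,0],[0,0,0]],"twist":[0.33,0.33,0.33,0]}' | egrep -v 'grip|clock'; done
```

```text
position: [0.4469, 0.0752, 0.1707]
eef_rot: [0.002, 0.8, 0.601, 0.001]
force: [-4.4, -0.5, 16.6]
finger_gap: 0.0139
position: [0.4472, 0.0749, 0.1708]
eef_rot: [0.002, 0.83, 0.558, 0.002]
force: [-3.7, -1.1, 15.6]
finger_gap: 0.0137
```

```bash
python3 -m crank '{"dp":[[0,0,-0.05],[0,0,0],[0,0,0],[0,0,0]],"twist":[-1,-1,0,0]}' | egrep -v 'grip|clock'; for i in 1 2 3; do python3 -m crank '{"dp":[[0,0,0],[0,0,0],[0,0,0],[0,0,0]],"twist":[-0.33,-0.33,-0.33,0]}' | egrep -v 'grip|clock'; done
```

```text
position: [0.4466, 0.0755, 0.1709]
eef_rot: [0.001, 0.767, 0.642, 0.002]
force: [-0.8, 0.5, 7.1]
finger_gap: 0.0141
position: [0.4465, 0.0756, 0.1709]
eef_rot: [0.001, 0.733, 0.681, 0.002]
force: [-1.8, 0.7, 7.0]
finger_gap: 0.0137
position: [0.4464, 0.0756, 0.1708]
eef_rot: [0.001, 0.696, 0.718, 0.001]
force: [-1.4, 1.8, 7.1]
finger_gap: 0.0137
position: [0.4462, 0.0756, 0.1705]
eef_rot: [0.001, 0.658, 0.753, 0.001]
force: [-1.6, 1.1, 6.3]
finger_gap: 0.0135
```

```bash
for i in 1 2 3 4; do python3 -m crank '{"dp":[[0,0,0],[0,0,0],[0,0,0],[0,0,0],[0,0,0]],"twist":[-0.5,-0.5,-0.5,-0.5,0]}' | egrep 'pos|eef|force:' | grep -v grip; done
```

```text
position: [0.4453, 0.0749, 0.1684]
eef_rot: [0.001, 0.576, 0.817, -0.0]
force: [2.2, -0.7, -4.8]
position: [0.4454, 0.0751, 0.1684]
eef_rot: [0.001, 0.488, 0.873, 0.0]
force: [1.5, -1.9, -5.2]
position: [0.4455, 0.0752, 0.1684]
eef_rot: [0.001, 0.394, 0.919, 0.0]
force: [3.1, -1.9, -4.7]
position: [0.4455, 0.0754, 0.1684]
eef_rot: [0.001, 0.296, 0.955, 0.0]
force: [3.3, -0.9, -6.0]
```

It dropped onto the nut at about 100–109° yaw. I then turned on anticlockwise, so the nut is slacker now, and the tightening turn will be longer. Seating it fully first.

```bash
python3 -m crank '{"dp":[[0,0,0],[0,0,0.05],[0,0,0.05],[0,0,0.05],[0,0,0.04],[0,0,0]],"twist":[0.4,0,0,0,0,0]}'; python3 -c "
from bench import manip;print(manip.get_state()['moment'])"
```

```text
clock: 18.48
position: [0.4456, 0.0753, 0.1613]
eef_rot: [0.001, 0.315, 0.949, 0.0]
force: [3.2, -0.9, 3.9]
finger_gap: 0.0135
grip_force: 50.0
[-0.27793912 -1.38170409 -0.17121267]
```

```bash
for i in 1 2; do python3 -m crank '{"dp":[[0,0,0],[0,0,0],[0,0,0],[0,0,0],[0,0,0],[0,0,0],[0,0,0],[0,0,0]],"twist":[0.8,0.8,0.8,0.8,0.8,0.8,0,0]}' | egrep -v clock;  python3 -c "
from bench import manip;print(manip.get_state()['moment'].round(3))"; done
```

```text
position: [0.445, 0.0751, 0.1611]
eef_rot: [0.0, 0.54, 0.841, -0.0]
force: [1.8, -2.1, 5.2]
finger_gap: 0.0138
grip_force: 50.0
[-0.611 -0.783 -0.015]
position: [0.4446, 0.075, 0.161]
eef_rot: [-0.0, 0.733, 0.681, -0.001]
force: [0.9, -3.2, 5.4]
finger_gap: 0.0138
grip_force: 50.0
[-0.677 -0.389  0.031]
```

```bash
for i in 1 2 3; do python3 -m crank '{"dp":[[0,0,0],[0,0,0],[0,0,0],[0,0,0]],"twist":[0.6,0.6,0.6,0]}' | egrep 'pos|eef|force|gap';  python3 -c "
from bench import manip;print(manip.get_state()['moment'].round(3))"; done
```

```text
position: [0.4444, 0.0751, 0.161]
eef_rot: [-0.0, 0.793, 0.609, -0.001]
force: [-0.2, -2.0, 6.9]
finger_gap: 0.0138
grip_force: 50.0
[-0.634 -0.196 -0.   ]
position: [0.4442, 0.0752, 0.161]
eef_rot: [-0.0, 0.847, 0.531, -0.001]
force: [-0.4, -1.3, 6.8]
finger_gap: 0.0138
grip_force: 50.0
[-0.633 -0.046  0.068]
position: [0.4441, 0.0753, 0.161]
eef_rot: [-0.0, 0.893, 0.449, -0.001]
force: [-0.7, -1.8, 8.2]
finger_gap: 0.0131
grip_force: 50.0
[-0.535  0.134  0.073]
```

```bash
for i in 1 2 3; do python3 -m crank '{"dp":[[0,0,0],[0,0,0],[0,0,0]],"twist":[0.5,0.5,0]}' - 60 | egrep 'eef|force|gap';  python3 -c "
from bench import manip;print(manip.get_state()['moment'].round(3))"; done
```

```text
eef_rot: [-0.0, 0.916, 0.402, -0.001]
force: [-1.7, -1.6, 8.1]
finger_gap: 0.0136
grip_force: 60.0
[-0.462  0.161  0.103]
eef_rot: [-0.001, 0.935, 0.353, -0.001]
force: [-1.8, -0.7, 8.6]
finger_gap: 0.0134
grip_force: 60.0
[-0.458  0.247  0.081]
eef_rot: [-0.001, 0.953, 0.304, -0.002]
force: [-1.8, -0.9, 9.2]
finger_gap: 0.0135
grip_force: 60.0
[-0.263  0.304  0.128]
```

```bash
for i in 1 2 3 4; do python3 -m crank '{"dp":[[0,0,0],[0,0,0],[0,0,0]],"twist":[0.5,0.5,0]}' | egrep 'clock|eef|force:|gap';  python3 -c "
from bench import manip;print(manip.get_state()['moment'].round(3))"; done
```

```text
clock: 23.48
eef_rot: [-0.0, 0.967, 0.254, -0.002]
force: [-1.6, -1.8, 9.0]
finger_gap: 0.0137
grip_force: 60.0
[-0.441  0.464  0.185]
clock: 23.85
eef_rot: [-0.0, 0.979, 0.204, -0.002]
force: [-1.1, -0.3, 8.9]
finger_gap: 0.0142
grip_force: 62.3
[-0.242  0.386  1.193]
clock: 24.22
eef_rot: [-0.0, 0.988, 0.153, -0.001]
force: [-0.8, -0.3, 8.4]
finger_gap: 0.0146
grip_force: 63.4
[0.077 0.056 1.151]
clock: 24.6
eef_rot: [-0.0, 0.995, 0.102, -0.001]
force: [-1.5, 0.4, 8.2]
finger_gap: 0.0156
grip_force: 74.4
[ 0.136 -0.026  1.881]
```

The stop shows as a jump in moment from 0.19 to 1.2–1.9 N m at about 24° yaw. Now ease the torque off without loosening the nut.

```bash
for i in 1 2 3; do python3 -m crank '{"dp":[[0,0,0],[0,0,0]],"twist":[-0.5,0]}' | egrep 'clock|eef|gap';  python3 -c "
from bench import manip;print(manip.get_state()['moment'].round(3))"; done
```

```text
clock: 24.85
eef_rot: [-0.0, 0.992, 0.128, -0.001]
finger_gap: 0.0155
[ 0.131 -0.02   1.487]
clock: 25.1
eef_rot: [-0.0, 0.988, 0.153, -0.001]
finger_gap: 0.0149
[ 0.079 -0.027  1.138]
clock: 25.35
eef_rot: [-0.001, 0.984, 0.178, -0.001]
finger_gap: 0.0146
[ 0.087 -0.063  0.829]
```

```bash
for i in 1 2; do python3 -m crank '{"dp":[[0,0,0],[0,0,0]],"twist":[-0.5,0]}' | egrep 'clock|eef|gap';  python3 -c "
from bench import manip;print(manip.get_state()['moment'].round(3))"; done
```

```text
clock: 25.6
eef_rot: [-0.001, 0.979, 0.204, -0.001]
finger_gap: 0.0142
[-0.    -0.005  0.456]
clock: 25.85
eef_rot: [-0.001, 0.974, 0.228, -0.001]
finger_gap: 0.0138
[-0.002 -0.042  0.122]
```

```bash
python3 -m crank '{"dp":[[0,0,0],[0,0,-0.1],[0,0,-0.15],[0,0,-0.15],[0,0,-0.2],[0,0,-0.3],[0,0,-0.3],[0,0,-0.3],[0,0,-0.3],[0,0,-0.3],[0,0,-0.3],[0,0,-0.3]],"twist":[-0.3,0,0,0,0,0,0,0,0,0,0,0]}'; python3 -m crank '{"dp":[[0,0,-0.3],[0,0,-0.2],[0,0,0],[0,0,0]],"twist":[0,0,0,0]}' - 50
```

```text
clock: 27.35
position: [0.4448, 0.0754, 0.2694]
eef_rot: [-0.0, 0.97, 0.243, -0.0]
force: [0.3, -0.5, -4.0]
finger_gap: 0.0137
grip_force: 59.9
clock: 27.85
position: [0.4446, 0.0754, 0.2882]
eef_rot: [-0.0, 0.97, 0.243, -0.0]
force: [0.3, -0.2, -4.0]
finger_gap: 0.0136
grip_force: 49.9
```

```bash
python3 - <<'E'
from h import *
c=cam("top");im=c["color"]
cv2.imwrite("pics/rack.png",cv2.resize(im[165:240,270:370],None,fx=8,fy=8,interpolation=cv2.INTER_CUBIC))
for z,t in((.05,"well top"),):
  for ctr in((.4714,-.24),(.469,-.242)):
    P=np.array([proj(c,[ctr[0]+.0295*np.cos(a),ctr[1]+.0295*np.sin(a),z]) for a in np.linspace(0,6.28,60)])
    P=(P-[270,165]+.5)*8-.5;print(t,ctr,P.min(0).round(),P.max(0).round())
E
```

```text
well top (0.4714, -0.24) [223. 219.] [383. 376.]
well top (0.469, -0.242) [228. 225.] [389. 383.]
```

View pics/rack.png

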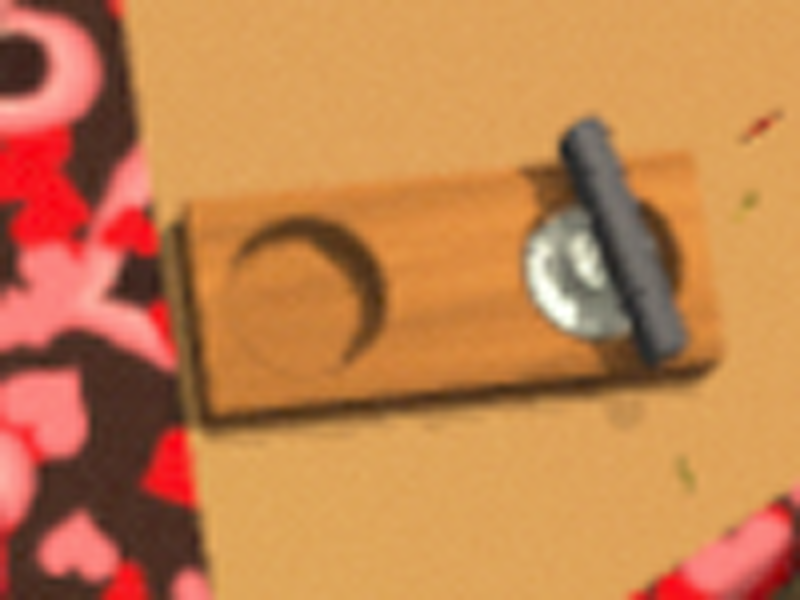

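The empty well spans crop x 226–386 and y 217–377. That puts its centre at about (0.471,-0.241), in agreement with the corner-based estimate. Carrying the key back.

```bash
python3 -m crank '{"dp":[[-0.16,0.37,0],[-0.32,0.73,0],[-0.32,0.73,0],[-0.32,0.73,0],[-0.32,0.73,0],[-0.32,0.73,0],[-0.32,0.73,0],[-0.32,0.73,0],[-0.32,0.73,0],[-0.26,0.64,0],[-0.16,0.43,0],[0,0,0]],"twist":[0,0,0,0,0,0,0,0,0,0,0,0]}' >/dev/null; python3 -m crank '{"dp":[[0,0,0],[0,0,0]],"twist":[0,0]}'
```

```text
clock: 29.65
position: [0.4712, -0.2399, 0.2887]
eef_rot: [-0.0, 0.97, 0.243, 0.0]
force: [-0.3, 0.3, -4.3]
finger_gap: 0.0134
grip_force: 49.9
```

```bash
python3 -m crank '{"dp":[[0,0.02,0.2],[0,0,0.3],[0,0,0.3],[0,0,0.3],[0,0,0.3],[0,0,0.3],[0,0,0.3],[0,0,0.1],[0,0,0],[0,0,0]],"twist":[0,0,0,0,0,0,0,0,0,0]}'; python3 - <<'E'
from h import *
c=cam("scene");b=c["color"]
u,v=proj(c,[.471,-.24,.08]);u,v=int(u),int(v);print(u,v)
cv2.imwrite("pics/place.png",cv2.resize(b[v-50:v+50,u-60:u+60],None,fx=6,fy=6,interpolation=cv2.INTER_CUBIC))
E
```

```text
clock: 30.9
position: [0.4718, -0.2417, 0.2053]
eef_rot: [0.0, 0.97, 0.243, 0.0]
force: [0.5, 0.3, -4.1]
finger_gap: 0.0139
grip_force: 49.9
289 225
```

View pics/place.png

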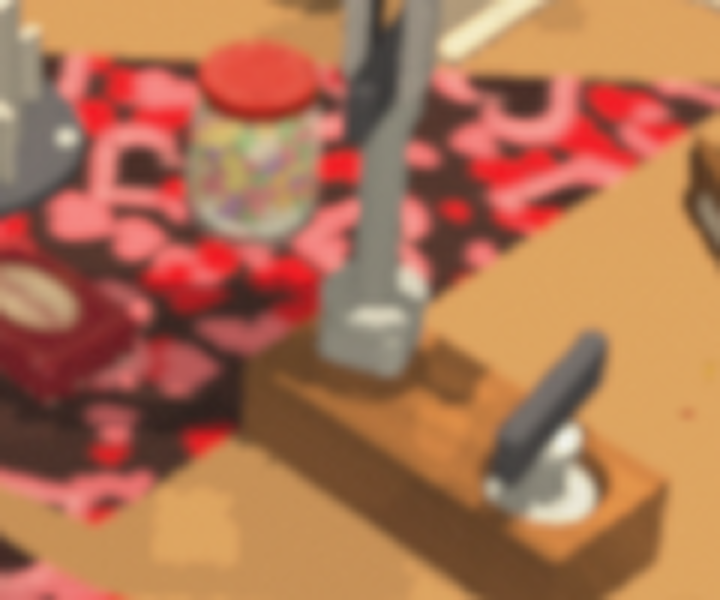

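```bash
python3 - <<'E'
from h import *
c=cam("scene")
for p in((.4718,-.2417,.06),(.4718,-.2417,.092),(.4718,-.2417,.18)):
    u,v=proj(c,p);print(p,(u-229+.5)*6,(v-175+.5)*6)
g=cv2.cvtColor(c["color"],cv2.COLOR_BGR2HSV)
# shaft centreline: low-saturation pixels per row
for v in range(196,237,4):
    r=g[v,275:305];k=np.where(r[:,1]<60)[0]
    if len(k):print(v,(v-175+.5)*6,"cols",275+k.min(),275+k.max(),"crop mid",((275+k.mean())-229+.5)*6)
E
```

```text
(0.4718, -0.2417, 0.06) 366.9126018862288 339.75372133667395
(0.4718, -0.2417, 0.092) 370.92374562901557 286.2252508901846
(0.4718, -0.2417, 0.18) 382.5209229227785 131.46162190075785
196 129.0 cols 287 297 crop mid 381.0
200 153.0 cols 290 295 crop mid 384.0
204 177.0 cols 290 296 crop mid 387.0
208 201.0 cols 289 295 crop mid 381.0
212 225.0 cols 275 294 crop mid 342.0
216 249.0 cols 288 294 crop mid 375.0
220 273.0 cols 286 297 crop mid 378.0
224 297.0 cols 283 299 crop mid 375.0
228 321.0 cols 283 298 crop mid 372.0
232 345.0 cols 283 297 crop mid 369.0
236 369.0 cols 291 294 crop mid 384.0
```

The key is vertical and within 1 px of its predicted place over the well. Lowering it in.

```bash
python3 -m crank '{"dp":[[-0.01,0,0.1],[0,0,0.15],[0,0,0.15],[0,0,0.15],[0,0,0.15],[0,0,0]],"twist":[0,0,0,0,0,0]}'; python3 -m crank '{"dp":[[0,0,0.15],[0,0,0.15],[0,0,0.1],[0,0,0.07],[0,0,0.06],[0,0,0]],"twist":[0,0,0,0,0,0]}'
```

```text
clock: 31.75
position: [0.4708, -0.2413, 0.1759]
eef_rot: [-0.001, 0.97, 0.243, -0.0]
force: [0.0, -0.9, -4.3]
finger_gap: 0.0133
grip_force: 49.9
clock: 32.5
position: [0.4712, -0.2416, 0.1554]
eef_rot: [0.0, 0.97, 0.243, 0.0]
force: [0.0, 0.1, -4.6]
finger_gap: 0.0136
grip_force: 49.9
```

```bash
python3 -m crank '{"dp":[[0,0,0.03],[0,0,0]],"twist":[0,0]}'|egrep 'pos|force'; python3 -m crank '{"dp":[[0,0,0.02],[0,0,0]],"twist":[0,0]}'|egrep 'pos|force'
```

```text
position: [0.4715, -0.2418, 0.1551]
force: [-0.6, 1.5, 1.1]
grip_force: 49.9
position: [0.4716, -0.2419, 0.1551]
force: [-2.9, 1.6, 5.9]
grip_force: 49.9
```

It is on the well's floor, at the same height as when it was first gripped. Releasing and rising.

```bash
python3 -m crank '{"dp":[[0,0,-0.04],[0,0,0],[0,0,0],[0,0,0],[0,0,0]],"twist":[0,0,0,0,0]}' 50 20; python3 -m crank '{"dp":[[0,0,-0.1],[0,0,-0.2],[0,0,-0.4],[0,0,-0.5],[0,0,-0.5],[0,0,-0.5],[0,0,-0.3],[0,0,0],[0,0,0]],"twist":[0,0,0,0,0,0,0,0,0]}'
python3 - <<'E'
from h import *
a=cam("top")["color"];b=cam("scene")["color"]
A=cv2.resize(a[160:240,160:380],None,fx=3.6,fy=3.6,interpolation=cv2.INTER_CUBIC);B=cv2.resize(b[130:290,190:410],None,fx=1.9,fy=1.9)
o=np.zeros((600,800,3),np.uint8);o[:A.shape[0],:A.shape[1]]=A;o[290:290+B.shape[0],:B.shape[1]]=B
cv2.imwrite("pics/final.png",o)
E
```

```text
clock: 33.62
position: [0.4711, -0.2415, 0.1549]
eef_rot: [-0.0, 0.97, 0.243, -0.0]
force: [-0.2, -0.3, 0.5]
finger_gap: 0.05
grip_force: 0.0
clock: 34.75
position: [0.4708, -0.2413, 0.2543]
eef_rot: [-0.001, 0.97, 0.243, -0.0]
force: [0.1, -0.4, -0.2]
finger_gap: 0.0502
grip_force: 0.0
```

View pics/final.png

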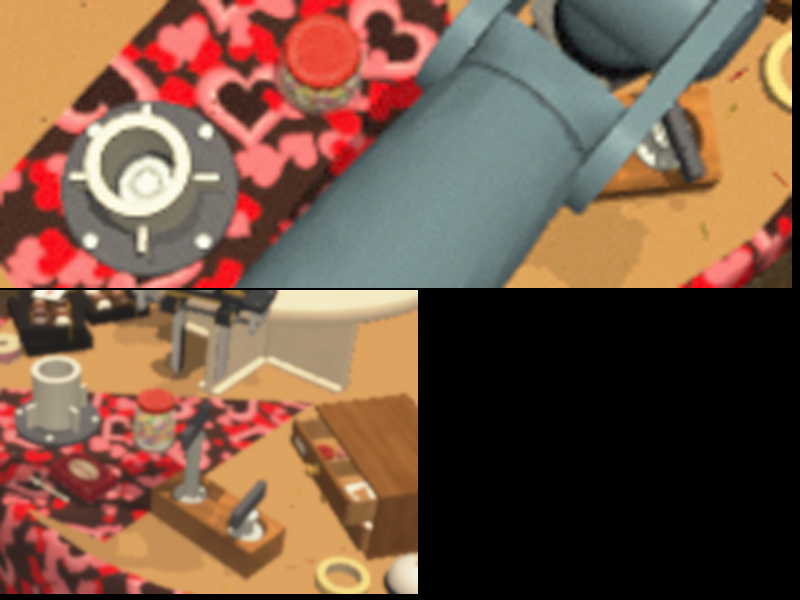

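The key stands upright in well_a at panel pixel (190,470), with the gripper clear above it. The short key, jar and tin are where they were. Handing in.

```bash
python3 -c "
from bench import manip;print(manip.job_done())"
```

```text
the job is handed in; nothing more can be done
None
```

I tightened the clamp nut until it came up hard against its stop (about 1.9 N m at the wrist), stood the long key back upright in its well, let go and handed the job in at about 35 s; while finding the nut's flats I first turned it slacker by up to about 45°, then took it all the way to the stop.

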